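# Load a carved silver sleeve into the barrel polisher

### The arm

A 6-joint arm with a two-finger parallel gripper is mounted at the origin on the work surface. World frame = base frame: x ahead of the robot, y to its left, z up, the work surface at z = 0. Lengths are in m, angles in rad, forces in N, time in s.
With the tool pointing down it reaches from about 0.325 to 0.9 m from the base axis. Payload 6.1 kg.
Tool frame: the origin (TCP) lies midway between the tips of the shut fingers; the grasp point (between the pads) lies 19 mm behind it; z points along the fingers, y is the line along which they close (so a half turn about z gives the same grasp; the last joint's range is limited). The gripper opens to 85 mm and grips with 20 to 120 N. Pads are 22 mm wide; open, the fingers measure 114 mm over their backs; the gripper's body (76 mm by 85 mm) begins 54 mm behind the grasp point. The pads swing forward as they close: fully open they stand 13 mm farther back than shut.
Start: joints at [-1.304, 0.22, 1.526, -0, 1.395, -0.126], TCP at [0.239, -0.577, 0.231] pointing down, gripper open.
Joint ranges: [-2.98, 2.98], [-0.91, 2.08], [0.09, 2.57], [-1.24, 4.39], [0.2, 2.65], [-2.68, 2.68]. Speed limits (rad/s): [2.57, 2.57, 3.01, 3.14, 3.14, 3.14].

### API

Orientations are given as [roll, pitch, yaw] about the fixed x, y, z axes, in that order (R = Rz(yaw) Ry(pitch) Rx(roll)).
In Python, from plant import movep, move_l, set_joints, gripper_to, hold, inverse_kinematics, observe, get_image, get_calibration, Unreachable, job_done gives the robot as it stands. Calls block until the motion is done:
- movep(position, orientation): joint-space move of the TCP to a pose.
- move_l(position, feed=0.15, rotation=None, max_force=None): straight line of the TCP; rotation=None keeps the orientation; feed is the mean speed in m/s. With max_force (N) it stops when the force on the tool has changed by that much, and returns True; else False.
- set_joints(angles): joint-space move.
- gripper_to(opening, f_grip=None): finger opening in m; f_grip is the grip in N (None keeps the last); returns when the fingers have stopped.
- hold(seconds).
- inverse_kinematics(position, orientation): joint angles nearest the present ones, or None.
- observe(): the state.
- get_image(name): name is "scene" or "top" or "wrist"; returns (picture, depth): 384x512x3 uint8, red, green, blue; 384x512 float32, m along the optical axis (not along the pixel's ray), 0 where there is no reading.
- get_calibration(name): a dict with "intrinsics" (3x3 intrinsics, pixels), "world_from_camera" (4x4, takes a point from camera to world coordinates). Camera axes: x right, y down, z forward; pixel columns grow to the right and rows downward; lengths in m; the calibration is good to about 2 mm. The wrist camera is an equidistant fisheye: a pixel r from the principal point sees the ray r / f radians off the axis. A picture is of the moment at which its call begins: read the wrist's pose just before it. get_calibration takes no time and is no camera call; for the wrist camera it gives the pose at the moment of the call.
A pose or a line that the arm cannot do raises Unreachable and nothing moves.
- job_done(): hands the job in; it is judged then, once.
The state is a dict: "time_s": time; "q": joint angles; "joint_velocities": joint speeds; "joint_torque": joint torques, N m; "eef_pos": TCP position; "tcp_rot": TCP orientation; "ft_force": force on the tool from outside, world axes, zero at the start; "torque": the same for the moment, N m; "opening": finger opening in m; "grasp_force": force on a finger pad.
Only numpy, scipy, OpenCV 4.12 (cv2) and the standard library are available. Lean on these libraries where they do the work, as an engineer would, in place of code of your own. Each camera call takes 0.05 s, during which the arm holds its last target. There are 200 camera calls.

### The job

Open the barrel polisher: press its cap down against the spring, twist it anticlockwise until it comes free, and set it down flat, grip bar up, on the floor of the steel tray without dropping it. Then pull the silver sleeve straight out sideways through the open front of its spring clip (not up), lower it foot first well into the open barrel before you let go, and leave it lying inside. Leave everything else on the bench and in the clips where it is.

Things in the scene. Friction and masses are not known exactly. Their poses are not given: they have to be found in the camera images.
- cap_grip (a point): Middle of the grip bar on the barrel's black plastic cap, on the cap's axis. z runs along that axis out of the cap's top, x along the bar, y across it. The cap is a ribbed drum 122 mm across, 44 mm high (0.28 kg); the metal bar across its flat top is 72 mm long, 20 mm wide, 32 mm high. This point lies half-way up the bar, 16 mm above the flat top. The cap starts locked on the barrel.
- cap_foot (a point): Centre of the cap's lower edge, 60 mm below cap_grip; same axes. Two J-slots in the skirt hook under pins on the neck. To free it: press 6 to 8 mm along -z (8 N at first, about 14 N at 7 mm, hard stop at 8.5 mm), hold it down and turn 45 degrees (5 more or less will do) anticlockwise as seen facing its top, + about z; then draw it off along +z. Unpressed, it cannot turn.
- mouth (a point): Centre of the rim of the barrel's neck (100 mm outside). z points out along the barrel's axis, 30 degrees from vertical, leaning to the robot's side; y is level, to the left seen from the robot. The grey barrel, 128 mm across, on a grey base 210 x 170 mm is fixed; its place varies. Its well is round, 86 mm bore, 120 mm deep. Locked, cap_grip is 37 mm above, its bar 22.5 degrees clockwise of x.
- barrel_middle (a point): Point on the barrel's axis 60 mm below the mouth, half-way down the well; axes as mouth.
- sleeve_center (a point): Centre (half-way up) of the silver sleeve: a bright straight tube with chased bands and a flat open top, 30 mm in diameter, 100 mm long, 0.17 kg; z along its axis. It stands upright on the foot of the clip rack, held round its lower half by one of the three spring clips (which one varies). It is the shortest of the three things there.
- sleeve_foot (a point): Centre of the sleeve's lower end, 50 mm below sleeve_center on its axis.
- rack: Fixed wooden rack, 290 mm along y. Origin on the table under the middle clip; x points to its back board (face at x = 32 mm, top 72 mm up). Clips at y = -85, 0, 85 mm open to -x; things in them stand on a foot 12 mm high. Steel jaws, 40 to 56 mm up, reach 21 mm before the clip's axis. Pulled level along -x a 30 mm cylinder resists with up to about 10 N, then snaps out; clear after 40 mm.
- tray_floor (a point): Centre of the steel tray's floor, 3 mm above the table. The floor is 170 mm along x and 380 mm along y, with a rim 23 mm high. A loose steel block lies somewhere in it: the cap goes beside it, on the side with more room.
- block_center (a point): Centre of the square steel bench block in the tray, 50 x 50 x 18 mm, z up.
- handpiece: Bystander in one of the clips: steel rotary handpiece, 30 mm in diameter with a dark tapered nose on top, 126 mm tall. Origin at its foot.
- ring_clamp: Bystander in one of the clips: wooden ring clamp, 30 mm in diameter with a brass band and a tapered top, 116 mm tall. Origin at its foot.
- pitch_bowl: Bystander: dark steel bowl filled with black pitch, 96 mm across, 45 mm high, near the front of the polisher. Origin under its centre.
- shot_jar: Bystander: glass jar with a metal lid, 68 mm across, 85 mm high, behind and between polisher and rack. Origin under its centre.
- patina: Bystander: amber bottle, 56 mm across, 140 mm high, between rack, tray and polisher. Origin under its centre.
- hammer: Bystander: hammer 220 mm long lying to the right of the tray, x from handle to head. Origin under its middle.
- pliers: Bystander: pliers with blue handles, 140 mm long, lying between tray and polisher, x towards the jaws. Origin under the rivet.
Things that resemble listed ones, but are neither listed nor needed, are in the scene too. Leave any pink or turquoise look-alike of the part that bears cap_grip alone.

How it is judged:
By the outcome, as a careful person would: the job done as asked, in the order asked, and still so for the second after the job is handed in, with the robot touching nothing.
It also fails if it takes over 64 s, if anything falls off the work surface, if the arm or the gripper's body presses on something with over 40 N, if the wrist force passes 120 N, or if a joint passes its speed limit or range.

## Working session

There is one attempt and no reset: what is moved stays moved. The work goes in short steps, each a Python script; the robot and the scene stay as the last script left them, time stands still between calls to the robot, and variables do not carry over. Pictures are saved under pics/ and viewed, at most 10 in all, crops included, and the job is handed in when it is done.

```bash
ls; mkdir -p pics; python3 - <<'E'
from plant import *
import cv2,numpy as np
for n in ["scene","top"]:
    im,d=get_image(n); c=get_calibration(n)
    cv2.imwrite(f"pics/{n}0.png",im[:,:,::-1]); np.savez(f"{n}0.npz",im=im,d=d,K=c["intrinsics"],T=c["world_from_camera"])
    print(n,c["intrinsics"].tolist() if hasattr(c["intrinsics"],'tolist') else c["intrinsics"],np.round(c["world_from_camera"],3).tolist(),(d>0).mean())
a=cv2.imread("pics/scene0.png");b=cv2.imread("pics/top0.png")
cv2.imwrite("pics/top0b.png",cv2.resize(b,(800,600),interpolation=cv2.INTER_CUBIC))
cv2.imwrite("pics/scene0b.png",cv2.resize(a,(800,600),interpolation=cv2.INTER_CUBIC))
print(observe()["time_s"])
E
```

```text
pics
scene [[417.04592722043606, 0.0, 264.3741144350599], [0.0, 417.04592722043606, 190.84078126742878], [0.0, 0.0, 1.0]] [[-0.001, 0.585, -0.811, 1.504], [1.0, 0.001, -0.001, 0.017], [0.001, -0.811, -0.585, 0.886], [0.0, 0.0, 0.0, 1.0]] 0.9959665934244791
top [[376.8068461904918, 0.0, 254.45353150358378], [0.0, 376.8068461904918, 191.25261648386623], [0.0, 0.0, 1.0]] [[-0.017, -0.979, 0.201, 0.214], [-1.0, 0.016, -0.006, 0.035], [0.003, -0.201, -0.98, 1.621], [0.0, 0.0, 0.0, 1.0]] 0.995758056640625
0.1
```

View pics/top0b.png

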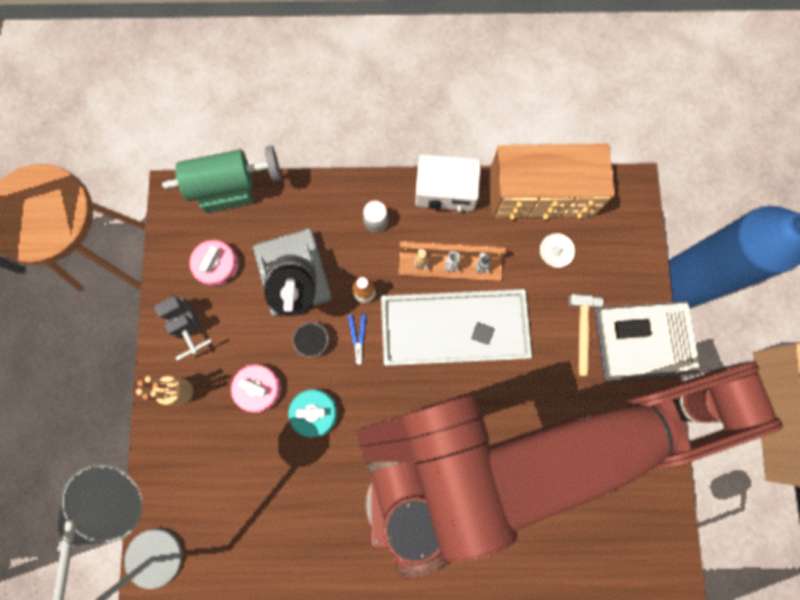

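View pics/scene0b.png

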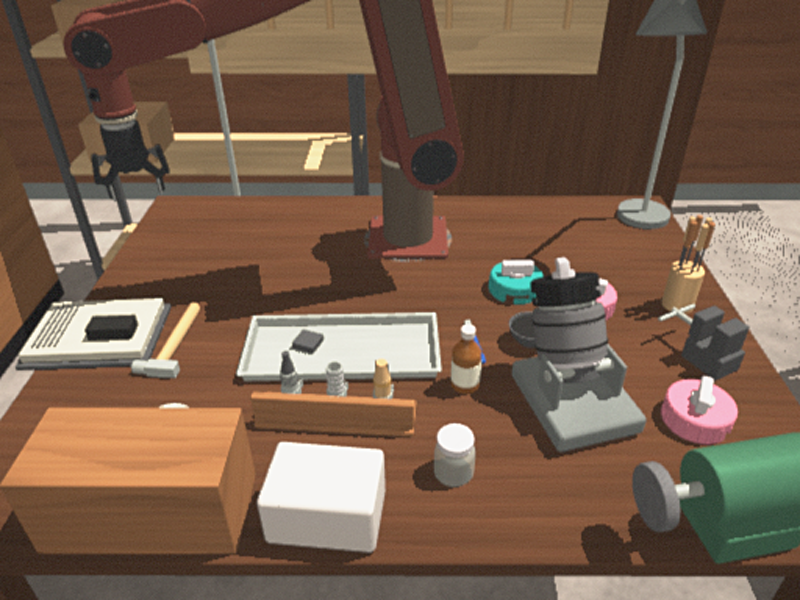

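The top view shows the grey polisher with its black cap at about (290,290) and white bar at (289,293). The rack is at (452,262) with wooden ring clamp (420,260), silver thing (453,260) and dark-nosed handpiece (484,262). The tray is at (457,327) with its block at (483,333), nearer the right end. The cap look-alikes are pink at (213,262) and (255,388) and turquoise at (312,413). Only the black cap on the barrel fits, and the short flat-topped silver tube in the middle clip is the sleeve. I'll measure these and confirm in one crop.

```bash
cat > h.py <<'E'
import numpy as np,cv2
from plant import *
def ray(K,T,u,v):
    d=T[:3,:3]@np.array([(u-K[0,2])/K[0,0],(v-K[1,2])/K[1,1],1.]);return T[:3,3],d/np.linalg.norm(d)
def tri(r1,r2):
    (a,d),(b,e)=r1,r2
    s=np.linalg.lstsq(np.c_[d,-e],b-a,rcond=None)[0]
    p,q=a+s[0]*d,b+s[1]*e
    return (p+q)/2,np.linalg.norm(p-q)
def plane(r,z): return r[0]+r[1]*(z-r[0][2])/r[1][2]
def load(f):
    z=np.load(f);return z["im"],z["d"],np.array(z["K"]),np.array(z["T"])
def cloud(d,K,T):
    v,u=np.mgrid[:384,:512];P=np.stack([(u-K[0,2])/K[0,0]*d,(v-K[1,2])/K[1,1]*d,d],-1)
    return P@T[:3,:3].T+T[:3,3]
E
python3 - <<'E'
from h import *
S=load("scene0.npz");t=load("top0.npz");np.set_printoptions(precision=4,suppress=True)
def blobs(A,box,f,minA=6):
    im=A[0].astype(int);m=np.zeros(im.shape[:2],np.uint8);x0,y0,x1,y1=[int(k*.64) for k in box]
    m[y0:y1,x0:x1]=f(im[y0:y1,x0:x1])
    n,l,s,c=cv2.connectedComponentsWithStats(m)
    P=cloud(A[1],A[2],A[3])
    for i in range(1,n):
        if s[i,4]>=minA: print("  ",c[i],s[i].tolist(),np.median(P[l==i],0))
    return m
br=lambda th:(lambda a:a.min(-1)>th); dk=lambda th:(lambda a:a.max(-1)<th)
print("bar top");blobs(t,(260,255,322,320),br(150))
print("bar scene");blobs(S,(530,245,605,300),br(150))
print("cap dark top");blobs(t,(255,250,325,325),dk(50),40)
print("cap dark scene");blobs(S,(520,255,610,310),dk(50),40)
print("block");blobs(t,(400,300,520,355),dk(130));blobs(S,(255,320,435,375),dk(90))
print("tray");m=blobs(t,(370,280,540,370),br(120),500)
cs,_=cv2.findContours(m,0,2);c=max(cs,key=cv2.contourArea)
r=cv2.minAreaRect(c);print(r)
q=[plane(ray(t[2],t[3],*p),.023) for p in cv2.boxPoints(r)];print(np.array(q),np.mean(q,0))
print("rack");m=blobs(t,(390,235,515,285),lambda a:(a[...,0]>130)&(a[...,0]-a[...,2]>60),50)
# rays for rack back board via depth
P=cloud(t[1],t[2],t[3]);s=(P[...,2]>.062)&(P[...,2]<.08);x0,y0,x1,y1=[int(k*.64) for k in (390,235,515,285)]
Q=P[y0:y1,x0:x1][s[y0:y1,x0:x1]];Q=Q[Q[:,0]>np.median(P[y0:y1,x0:x1,0])-0.0];
print("board",len(Q),Q.mean(0),cv2.fitLine(Q[:,:2].astype(np.float32),cv2.DIST_HUBER,0,.01,.01).ravel(),Q.min(0),Q.max(0))
a=t[0][150:216,150:216];b=S[0][215:275,150:290]
print("polisher base");x0,y0,x1,y1=[int(k*.64) for k in (245,220,340,325)]
cv2.imwrite("pics/crop1.png",np.vstack([cv2.resize(t[0][140:215,150:350],(800,300),interpolation=2),cv2.resize(S[0][210:285,155:355],(800,300),interpolation=2)])[:,:,::-1])
E
```

```text
bar top
   [170.0595 168.0119] [166, 163, 15, 18, 84] [0.6509 0.3835 0.0514]
   [195.0714 163.7143] [191, 163, 8, 3, 14] [0.6451 0.2687 0.104 ]
   [184.1538 188.4196] [179, 179, 10, 20, 143] [0.5112 0.2853 0.2509]
bar scene
   [361.4135 171.2981] [356, 165, 12, 13, 104] [0.5408 0.2834 0.2558]
   [340.0909 168.3636] [339, 167, 3, 4, 11] [0.2414 0.2883 0.0747]
   [384.6667 180.2   ] [383, 178, 4, 5, 15] [0.3202 0.4307 0.0763]
   [385.1111 190.    ] [383, 188, 4, 4, 9] [0.3349 0.4342 0.0449]
cap dark top
   [187.5332 184.173 ] [170, 170, 31, 31, 422] [0.5318 0.2672 0.2291]
cap dark scene
   [359.6569 186.3705] [340, 175, 44, 21, 583] [0.5772 0.2701 0.2303]
block
   [308.9639 212.5181] [304, 207, 11, 12, 83] [ 0.4439 -0.2069  0.0211]
   [195.2642 222.0566] [187, 217, 19, 9, 53] [ 0.4688 -0.2073  0.0124]
   [182.8615 233.6923] [180, 227, 8, 13, 65] [ 0.6384 -0.209   0.1123]
tray
   [290.8717 209.0606] [244, 185, 97, 49, 4239] [ 0.4644 -0.1303  0.0039]
((291.4401550292969, 208.93031311035156), (45.430721282958984, 95.259521484375), 87.22978973388672)
[[ 0.5548  0.0751  0.023 ]
 [ 0.5686 -0.3388  0.023 ]
 [ 0.3712 -0.336   0.023 ]
 [ 0.3584  0.0679  0.023 ]] [ 0.4632 -0.133   0.023 ]
rack
   [286.6775 165.2249] [249, 150, 80, 32, 2121] [ 0.6584 -0.1081  0.0056]
board 269 [ 0.6734 -0.126   0.0712] [ 0.0726  0.9974  0.6712 -0.1477] [ 0.6564 -0.27    0.0622] [0.692  0.0159 0.0789]
polisher base
```

View pics/crop1.png

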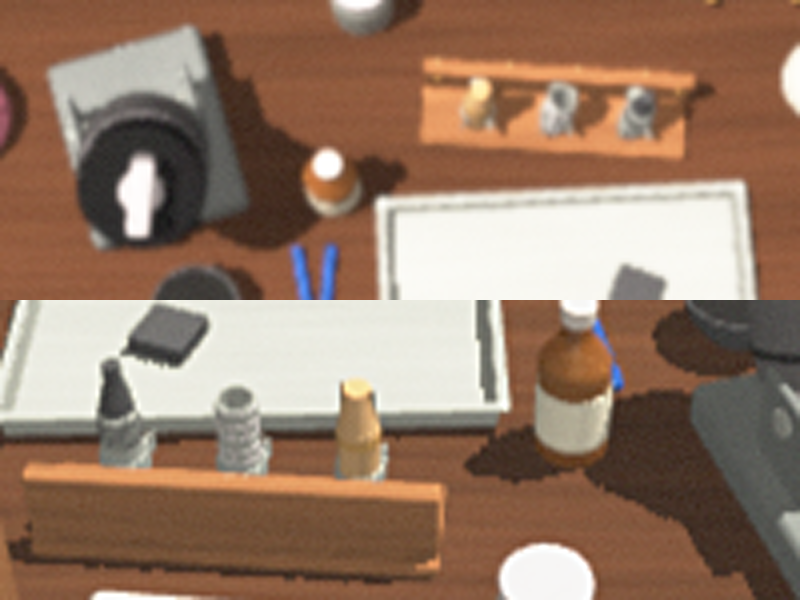

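The crop confirms it: the black cap carries a bright bar (top half, about (140,195)), and the middle clip holds the short, banded, open-topped tube (bottom half, (240,400)). Next I'll fix the coarse cap pose and move over it.

```bash
cat >> h.py <<'E'
from scipy.spatial.transform import Rotation as Ro
def rpy(R): return Ro.from_matrix(R).as_euler("xyz")
def barrelR(psi):  # mouth axes
    u=np.array([np.cos(psi),np.sin(psi),0]);y=np.array([-u[1],u[0],0]);z=-.5*u+np.array([0,0,np.sqrt(.75)])
    return np.c_[np.cross(y,z),y,z]
def toolR(zt,x): # tool z along zt, tool x along x projected
    zt=zt/np.linalg.norm(zt);x=x-zt*(x@zt);x/=np.linalg.norm(x);return np.c_[x,np.cross(zt,x),zt]
def wray(c,u,v):
    K=np.array(c["intrinsics"]);T=np.array(c["world_from_camera"])
    a=np.array([(u-K[0,2])/K[0,0],(v-K[1,2])/K[1,1]]);r=np.linalg.norm(a)
    d=np.r_[a/max(r,1e-9)*np.sin(r),np.cos(r)];return T[:3,3],T[:3,:3]@d
def snap(name):
    c=get_calibration("wrist");im,d=get_image("wrist");cv2.imwrite(f"pics/{name}.png",im[:,:,::-1])
    np.savez(name+".npz",im=im,d=d,K=c["intrinsics"],T=c["world_from_camera"]);return im,c
E
python3 - <<'E'
from h import *
S=load("scene0.npz");t=load("top0.npz");np.set_printoptions(precision=4,suppress=True)
p,e=tri(ray(t[2],t[3],184.2,188.4),ray(S[2],S[3],361.4,171.3));print("bar",p,e)
c=[plane(ray(t[2],t[3],*q),.02)[:2] for q in [(162.5,158.7),(198.7,147.5),(211.2,191.2),(173.7,201.2)]];c=np.array(c);print(c)
for a,b in[(3,0),(2,1)]:
    d=c[b]-c[a];print("edge",np.linalg.norm(d),np.degrees(np.arctan2(d[1],d[0])))
d=c[0]-c[1];print(np.linalg.norm(d),np.degrees(np.arctan2(-d[0],d[1])))
psi=np.radians(15);M=barrelR(psi);b=M@Ro.from_euler("z",-22.5,degrees=True).as_matrix()
for s in(1,-1):
    for ang in(-22.5,22.5):
        R=toolR(-M[:,2],s*(M@Ro.from_euler("z",ang,degrees=True).as_matrix())[:,0])
        print(s,ang,inverse_kinematics(p+M[:,2]*.15,rpy(R)),inverse_kinematics(p-M[:,2]*.02,rpy(R)))
o=observe();print(o["eef_pos"],o["tcp_rot"],np.round(get_calibration("wrist")["world_from_camera"],3),get_calibration("wrist")["intrinsics"])
E
```

```text
bar [0.513  0.2903 0.2392] 0.002368049419514874
[[0.6958 0.4279]
 [0.7449 0.2689]
 [0.5459 0.2122]
 [0.5044 0.3735]]
edge 0.19890996894348456 15.874039926573868
edge 0.20702163206407037 15.911256514504904
0.1664053311508228 17.191117584130648
1 -22.5 [ 0.464  -0.503   2.0029 -0.1113  1.1294  2.187 ] [ 0.4247 -0.1927  2.0481 -0.1165  0.7718  2.1885]
1 22.5 [ 0.464  -0.503   2.0029 -0.1113  1.1294  1.4016] [ 0.4247 -0.1927  2.0481 -0.1165  0.7718  1.4031]
-1 -22.5 [ 0.464  -0.503   2.0029 -0.1113  1.1294 -0.9546] [ 0.4247 -0.1927  2.0481 -0.1165  0.7718 -0.9531]
-1 22.5 [ 0.464  -0.503   2.0029 -0.1113  1.1294 -1.74  ] [ 0.4247 -0.1927  2.0481 -0.1165  0.7718 -1.7385]
[ 0.239  -0.5769  0.2303] [-3.1398 -0.0002  0.3927] [[ 0.383 -0.876 -0.293  0.315]
 [-0.924 -0.363 -0.121 -0.546]
 [-0.     0.317 -0.949  0.373]
 [ 0.     0.     0.     1.   ]] [[297.3186   0.     253.8671]
 [  0.     297.3186 185.954 ]
 [  0.       0.       1.    ]]
```

```bash
python3 - <<'E'
from h import *
np.set_printoptions(precision=4,suppress=True)
p=np.array([.513,.290,.243]);M=barrelR(np.radians(16));B=M@Ro.from_euler("z",-22.5,degrees=True).as_matrix()
R=toolR(-M[:,2],-B[:,0])
movep(p+M[:,2]*.13,rpy(R));hold(.2)
im,c=snap("w1");
try: move_l(p+M[:,2]*.13-.05*M[:,1],rotation=rpy(R))
except Exception as e: print(e)
hold(.2);im2,c2=snap("w2")
print(observe()["time_s"],observe()["ft_force"])
cv2.imwrite("pics/w12.png",np.hstack([cv2.resize(k,(400,300),interpolation=3) for k in(im,im2)])[:,:,::-1])
E
```

```text
4.1667 [ 0.2365 -0.3637  0.2727]
```

View pics/w12.png

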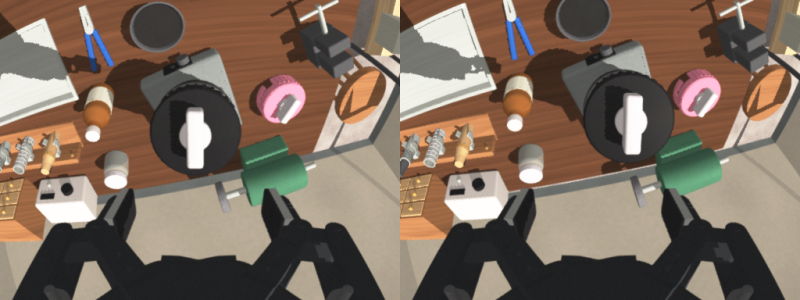

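Both wrist views show the black cap with its bar nearly vertical in the picture (bar centre (195,138) and (632,123)), lined up with the fingers. I'll triangulate it.

```bash
python3 - <<'E'
from h import *
np.set_printoptions(precision=4,suppress=True)
M=barrelR(np.radians(16));L=[]
for n,(u,v) in(("w1",(250,177)),("w2",(297,157))):
    z=np.load(n+".npz");im=z["im"].astype(int);c=dict(intrinsics=z["K"],world_from_camera=z["T"])
    m=(im.min(-1)>130).astype(np.uint8);nn,l,s,ce=cv2.connectedComponentsWithStats(m)
    i=l[v,u];mm=(l==i).astype(np.uint8);print(n,s[i],ce[i])
    # strip the round boss: erosion-independent, use bar ends along principal columns
    rows=[(y,np.flatnonzero(mm[y]).min(),np.flatnonzero(mm[y]).max()) for y in range(s[i][1],s[i][1]+s[i][3])]
    print([r for r in rows[::7]],rows[-1])
    r0=rows[4:14];r1=rows[-14:-4]
    w=lambda q:(np.mean([(a[1]+a[2])/2 for a in q]),np.mean([a[0] for a in q]))
    e0=(w(r0)[0],rows[0][0]-.5);e1=(w(r1)[0],rows[-1][0]+.5)
    L.append([wray(c,*e0),wray(c,*e1),wray(c,*ce[i])])
    dk=((im.max(-1)<75)).astype(np.uint8)
    dk=cv2.morphologyEx(dk,2,np.ones((5,5)));n2,l2,s2,c2=cv2.connectedComponentsWithStats(dk|mm);j=l2[v,u];print("cap",s2[j],c2[j])
    P=z["d"][l==i];print("depth med",np.median(P))
E0,a=tri(L[0][0],L[1][0]);E1,b=tri(L[0][1],L[1][1]);C,e=tri(L[0][2],L[1][2])
print(E0,a,E1,b,C,e,"len",np.linalg.norm(E0-E1));d=E0-E1;
print("bar angle in mouth frame",np.degrees(np.arctan2(*(M.T@d)[[1,0]])),(M.T@d))
E
```

```text
w1 [ 230  138   41   78 2065] [250.0213 176.5235]
[(138, np.int64(256), np.int64(256)), (145, np.int64(239), np.int64(260)), (152, np.int64(239), np.int64(260)), (159, np.int64(236), np.int64(264)), (166, np.int64(232), np.int64(268)), (173, np.int64(230), np.int64(270)), (180, np.int64(231), np.int64(269)), (187, np.int64(236), np.int64(265)), (194, np.int64(240), np.int64(260)), (201, np.int64(240), np.int64(260)), (208, np.int64(240), np.int64(260)), (215, np.int64(242), np.int64(258))] (215, np.int64(242), np.int64(258))
cap [  136    69   178   160 14817] [233.27   152.5722]
depth med 0.27420494
w2 [ 287  121   30   77 1771] [299.6008 158.5562]
[(121, np.int64(292), np.int64(304)), (128, np.int64(289), np.int64(310)), (135, np.int64(289), np.int64(310)), (142, np.int64(289), np.int64(311)), (149, np.int64(289), np.int64(315)), (156, np.int64(288), np.int64(316)), (163, np.int64(288), np.int64(314)), (170, np.int64(288), np.int64(309)), (177, np.int64(288), np.int64(308)), (184, np.int64(287), np.int64(308)), (191, np.int64(287), np.int64(307))] (197, np.int64(290), np.int64(304))
cap [  161    57   192   165 15414] [267.871  137.0819]
depth med 0.26622286
[0.4808 0.2912 0.2264] 0.00235184653714049 [0.5409 0.2791 0.2675] 5.281852049977978e-05 [0.5075 0.2853 0.2493] 0.0012734440928407003 len 0.07379581487488628
bar angle in mouth frame 157.39732574024026 [-0.0677  0.0282 -0.0083]
```

```bash
python3 - <<'E'
from h import *
np.set_printoptions(precision=4,suppress=True)
M=barrelR(np.radians(16));B=M@Ro.from_euler("z",-22.5,degrees=True).as_matrix()
p0=np.array([.510,.2852,.248])
for n in("w1","w2"):
    z=np.load(n+".npz");im=z["im"].astype(int);c=dict(intrinsics=z["K"],world_from_camera=z["T"]);T=z["T"]
    m=(im.min(-1)>130);m[:115]=0;m[222:]=0;m[:,:225]=0;m[:,325:]=0
    Q=[]
    for v,u in zip(*np.nonzero(m)):
        o,d=wray(c,u,v);Q.append(o+d*z["d"][v,u]/(T[:3,2]@d))
    q=(np.array(Q)-p0)@B
    q=q[(abs(q)<.06).all(1)]
    print(n,len(q),"top",np.percentile(q[:,2],[1,50,90,97]));h=np.percentile(q[:,2],80)
    t=q[abs(q[:,2]-h)<.003];print(len(t),"x",np.percentile(t[:,0],[1,99]),"y",np.percentile(t[:,1],[1,50,99]))
    f=q[q[:,2]<h-.008];print("low",len(f),np.median(f,0) if len(f) else "", f.min(0),f.max(0))
    # flat top of cap (dark) height
    dk=(im.max(-1)<75);D=[]
    for v,u in zip(*np.nonzero(dk[110:240,190:345])):
        o,d=wray(c,u+190,v+110);D.append(o+d*z["d"][v+110,u+190]/(T[:3,2]@d))
    k=(np.array(D)-p0)@B;k=k[(abs(k[:,2]+.032)<.02)&(np.hypot(k[:,0],k[:,1])<.075)]
    print("flat",np.percentile(k[:,2],[10,50,90]),k[:,:2].min(0),k[:,:2].max(0))
E
```

```text
w1 2068 top [-0.0259  0.0064  0.0077  0.0081]
1443 x [-0.0343  0.0337] y [-0.0103 -0.001   0.0082]
low 537 [ 0.0002  0.0099 -0.0151] [-0.0375 -0.0202 -0.0516] [ 0.0493  0.0577 -0.0011]
flat [-0.0262 -0.025  -0.024 ] [-0.061  -0.0612] [0.0614 0.0587]
w2 2011 top [-0.0251  0.0065  0.0078  0.0082]
1514 x [-0.0342  0.0338] y [-0.0104 -0.0013  0.0083]
low 420 [ 0.0004 -0.012  -0.015 ] [-0.021  -0.0203 -0.0263] [ 0.0475  0.0218 -0.0128]
flat [-0.026 -0.025 -0.024] [-0.0448 -0.0617] [0.0611 0.0544]
```

Triangulation and depth agree across the bar, but they differ by 7 mm along the axis. Depth gives the right 32 mm between bar top and flat, and both fixed cameras agree with it, so I'll use it. I'll approach with a force guard, grip and press.

```bash
cat >> h.py <<'E'
M=barrelR(np.radians(16));B=M@Ro.from_euler("z",-22.5,degrees=True).as_matrix()
GRIP=np.array([.510,.2852,.248])+B@[0,-.001,-.009]
def st(t=""):
    o=observe();print(t,"t",round(o["time_s"],2),"p",np.round(o["eef_pos"],4),"F",np.round(o["ft_force"],1),"Fz'",round(float(np.array(o["ft_force"])@M[:,2]),1),"op",round(o["opening"],4),"g",round(o["grasp_force"],1),"q6",round(o["q"][5],2))
E
python3 - <<'E'
from h import *
R=toolR(-M[:,2],-B[:,0]);g=GRIP;z=M[:,2]
move_l(g+z*.06,rotation=rpy(R));st("pre")
hit=move_l(g-z*.012,feed=.06,max_force=12);st(hit)
gripper_to(0.0,f_grip=110);st("grip")
for k in range(1,5):
    move_l(g-z*(.012+.0018*k),feed=.02);hold(.1);st(k)
E
```

```text
pre t 4.88 p [0.4855 0.2773 0.2924] F [ 0.3 -0.6 -0.2] Fz' -0.3 op 0.0854 g 0.0 q6 -1.01
False t 6.23 p [0.5202 0.2872 0.2302] F [0.2 0.2 0.6] Fz' 0.5 op 0.0851 g 0.0 q6 -1.0
grip t 6.86 p [0.5199 0.2871 0.2299] F [-4.1 -1.8  2.9] Fz' 4.7 op 0.0182 g 107.3 q6 -1.0
1 t 7.21 p [0.5209 0.2874 0.2285] F [-4.8 -3.3  4.9] Fz' 7.0 op 0.0182 g 107.4 q6 -1.0
2 t 7.56 p [0.5217 0.2877 0.2272] F [-6.6 -1.9  6.6] Fz' 9.1 op 0.0182 g 107.6 q6 -1.0
3 t 7.91 p [0.5226 0.288  0.2258] F [-7.4 -2.5  7.6] Fz' 10.5 op 0.0181 g 107.9 q6 -1.0
4 t 8.26 p [0.5235 0.2883 0.2245] F [-7.5 -2.8  8.2] Fz' 11.1 op 0.0185 g 108.1 q6 -1.0
```

```bash
python3 - <<'E'
from h import *
g=GRIP;z=M[:,2];d=.012+.0018*4+.0008
move_l(g-z*d,feed=.02);hold(.1);st("pressed")
for a in(15,30,45):
    Ba=M@Ro.from_euler("z",-22.5+a,degrees=True).as_matrix();R=toolR(-z,-Ba[:,0])
    # feed is a speed of TCP; pure rotation
    move_l(g-z*d,rotation=rpy(R));hold(.1);st(a);print(np.round(observe()["torque"],2))
E
```

```text
pressed t 8.61 p [0.5239 0.2884 0.2238] F [-9.4 -3.7  7.9] Fz' 11.9 op 0.0183 g 108.2 q6 -1.0
15 t 9.12 p [0.524  0.2885 0.224 ] F [-8.9 -3.4  9.6] Fz' 13.1 op 0.0181 g 108.3 q6 -1.26
[-0.35  0.77  0.16]
30 t 9.62 p [0.524  0.2886 0.2241] F [-9.1 -2.8  9.2] Fz' 12.7 op 0.0183 g 108.3 q6 -1.53
[-0.27  0.78  0.23]
45 t 10.13 p [0.5239 0.2886 0.224 ] F [-9.1 -1.5  9.2] Fz' 12.5 op 0.0185 g 108.3 q6 -1.79
[-0.27  0.77  0.23]
```

```bash
python3 - <<'E'
from h import *
g=GRIP;z=M[:,2]
move_l(g+z*.005,feed=.05);st("up");
move_l(g+z*.07,feed=.1);st("off")
move_l(g+z*.07+[0,0,.07],feed=.2)
R=toolR(np.array([0,0,-1.]),np.array([-1,0,0.]))
t=load("top0.npz");print("patina",plane(ray(t[2],t[3],232,183),.14))
q=inverse_kinematics([.4604,-.048,.26],rpy(R));print(np.round(q,2),np.round(observe()["q"],2))
movep([.4604,-.048,.26],rpy(R));st("over");im,c=snap("w3")
move_l([.4604,-.048,.10],feed=.15);st("low")
E
```

```text
up t 10.78 p [0.5117 0.2847 0.2438] F [ 0.7  0.6 -2.3] Fz' -2.4 op 0.018 g 107.5 q6 -1.79
off t 11.58 p [0.4804 0.2756 0.2998] F [ 1.1  0.2 -2.8] Fz' -2.9 op 0.0185 g 107.5 q6 -1.79
patina [0.55336103 0.11531761 0.14      ]
[-0.27 -0.2   1.89  0.    1.44 -1.85] [ 0.42 -0.41  1.94 -0.08  1.09 -1.8 ]
over t 13.37 p [ 0.4606 -0.0473  0.2599] F [-0.5 -1.1 -2. ] Fz' -1.4 op 0.0182 g 107.5 q6 -1.85
low t 14.63 p [ 0.4613 -0.0482  0.101 ] F [ 1.  -0.9 -2. ] Fz' -2.1 op 0.0182 g 107.5 q6 -1.85
```

View pics/w3.png

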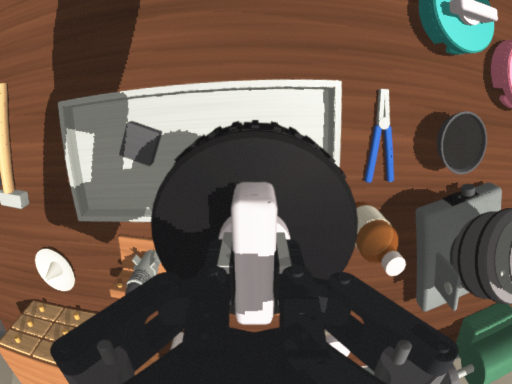

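The view shows the cap square in the gripper (bar at (255,255)), the barrel open at (480,240), and the tray floor free beneath the cap with the block off at (140,142). I'll lower until contact and release.

```bash
python3 - <<'E'
from h import *
move_l([.4604,-.048,.062],feed=.1)
print(move_l([.4604,-.048,.042],feed=.02,max_force=4));st("touch")
o=observe()
gripper_to(.03,f_grip=20);st("rel1");gripper_to(.085);st("rel")
move_l([.4604,-.048,.20],feed=.15);st("up");
t=load("top0.npz");S=load("scene0.npz");np.set_printoptions(precision=4,suppress=True)
# rack: clouds from top & scene, sleeve top rim rays
a=ray(t[2],t[3],150+560/4,140+90/4);b=ray(S[2],S[3],155+238/4,210+(400-300)/4)
print("sleeve rim tri",tri(a,b), plane(a,.112))
# camera look from above the rack
R=toolR(np.array([0,0,-1.]),np.array([-1,0,0.]))
print(inverse_kinematics([.55,-.13,.24],rpy(R)))
movep([.55,-.13,.24],rpy(R));hold(.15);im,c=snap("w4");st()
move_l([.55,-.09,.24]);hold(.15);im2,c2=snap("w5")
cv2.imwrite("pics/w45.png",np.hstack([cv2.resize(k,(400,300),interpolation=3) for k in(im,im2)])[:,:,::-1])
E
```

```text
True
touch t 15.79 p [ 0.4605 -0.048   0.0512] F [-1.2  0.8  4. ] Fz' 3.9 op 0.0186 g 108.6 q6 -1.85
rel1 t 16.07 p [ 0.4593 -0.0477  0.0501] F [-0.5  0.7 -0.7] Fz' -0.4 op 0.0304 g 0.0 q6 -1.85
rel t 16.65 p [ 0.4594 -0.0477  0.0503] F [ 0.8  0.1 -0.4] Fz' -0.7 op 0.0853 g 0.0 q6 -1.85
up t 17.8 p [ 0.4597 -0.0478  0.1989] F [-0.1  0.1 -0.8] Fz' -0.6 op 0.0848 g 0.0 q6 -1.85
sleeve rim tri (array([ 0.6426, -0.1225,  0.1138]), np.float64(0.0034945279585837366)) [ 0.6432 -0.1245  0.112 ]
[-0.3716  0.0721  1.6751  0.      1.3943 -1.9424]
 t 18.57 p [ 0.5491 -0.129   0.2392] F [ 0.2  0.1 -0.4] Fz' -0.4 op 0.0851 g 0.0 q6 -1.94
```

View pics/w45.png

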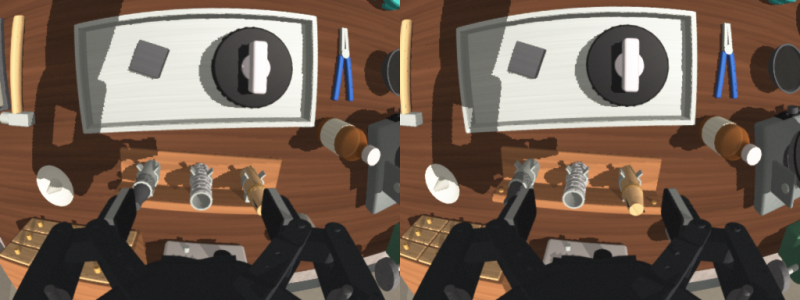

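Both wrist views show the cap flat, bar up, in the tray (252,67), with the block untouched at (150,58). The sleeve's open rim is at (202,200) and (574,200), between handpiece and ring clamp. I'll measure the rim and the rack's direction.

```bash
python3 - <<'E'
from h import *
np.set_printoptions(precision=4,suppress=True)
def wc(n):
    z=np.load(n+".npz");K,T,d=z["K"],z["T"],z["d"]
    v,u=np.mgrid[:384,:512];a=np.stack([(u-K[0,2])/K[0,0],(v-K[1,2])/K[1,1]],-1);r=np.linalg.norm(a,axis=-1)
    f=np.tan(r)/np.maximum(r,1e-9);P=np.concatenate([a*f[...,None],np.ones_like(d)[...,None]],-1)*d[...,None]
    P[r>1.4]=0
    return z,P@T[:3,:3].T+T[:3,3]
L=[]
for n in("w4","w5"):
    z,P=wc(n);im=z["im"].astype(int)
    near=(np.hypot(P[...,0]-.643,P[...,1]+.1235)<.035)&(P[...,2]>.1)
    h=np.percentile(P[near][:,2],90);m=(near&(P[...,2]>h-.005)).astype(np.uint8)
    c,r=cv2.minEnclosingCircle(P[m>0][:,:2].astype(np.float32)[:,None]);
    cc,_=cv2.findContours(m,0,1);cc=max(cc,key=cv2.contourArea);el=cv2.fitEllipse(cc);print(n,"rim z",h,"center",c,"r",r,"px",el)
    L.append(wray(dict(intrinsics=z["K"],world_from_camera=z["T"]),*el[0]))
    for zl,zh,lab in((.068,.076,"board"),(.009,.016,"foot")):
        s=(P[...,2]>zl)&(P[...,2]<zh)&(P[...,0]>.6)&(P[...,0]<.72)&(P[...,1]>-.29)&(P[...,1]<.04)&(im[...,0]-im[...,2]>40)
        Q=P[s]
        (x,y),(w,hh),a=cv2.minAreaRect(Q[:,:2].astype(np.float32)[:,None]);print(lab,len(Q),Q.min(0),Q.max(0),"rect",x,y,w,hh,a,cv2.fitLine(Q[:,:2].astype(np.float32),cv2.DIST_HUBER,0,.01,.01).ravel())
print("tri",tri(*L))
E
```

```text
w4 rim z 0.11255356388368237 center (0.6373793482780457, -0.12557801604270935) r 0.015677474439144135 px ((257.187255859375, 255.9238739013672), (24.54674530029297, 27.788516998291016), 92.0302505493164)
board 1549 [ 0.629  -0.2704  0.068 ] [ 0.6918 -0.0292  0.0759] rect 0.6581423282623291 -0.15004858374595642 0.24069346487522125 0.0627317950129509 88.83251953125 [ 0.0516  0.9987  0.6765 -0.0976]
foot 6132 [ 0.6    -0.2713  0.009 ] [0.6764 0.0192 0.016 ] rect 0.639448881149292 -0.12592774629592896 0.2888564169406891 0.06606242060661316 85.58842468261719 [ 0.05    0.9987  0.629  -0.1475]
w5 rim z 0.11237716373414595 center (0.6370049715042114, -0.1253833919763565) r 0.015625517815351486 px ((221.8376922607422, 253.73707580566406), (24.616640090942383, 28.135866165161133), 103.91081237792969)
board 1666 [ 0.6293 -0.2718  0.0681] [0.6952 0.0126 0.0759] rect 0.6554640531539917 -0.12820076942443848 0.2857058644294739 0.06270696967840195 86.61927032470703 [ 0.0794  0.9968  0.6758 -0.1204]
foot 6141 [ 0.6    -0.2716  0.009 ] [0.6829 0.0201 0.016 ] rect 0.6392472982406616 -0.1257684975862503 0.2897203266620636 0.0660005584359169 85.68317413330078 [ 0.1009  0.9949  0.6308 -0.1225]
tri (array([ 0.6382, -0.1255,  0.1084]), np.float64(0.00013816941416864014))
```

Sleeve: rim at z 0.1125 (text 0.112), radius 15.6 mm, centre (0.637, −0.1255). Rack yaw is −4.4°, so all the checks fit. I'll grip above the jaws and pull level along rack −x.

```bash
cat >> h.py <<'E'
psr=np.radians(-4.4);rx=np.array([np.cos(psr),np.sin(psr),0])
SL=np.array([.6373,-.1255,0])
E
python3 - <<'E'
from h import *
R=toolR(np.array([0,0,-1.]),-rx)
gripper_to(.06,f_grip=40)
movep(SL+[0,0,.17],rpy(R));st("above")
print(move_l(SL+[0,0,.062],feed=.12,max_force=8));st("down")
gripper_to(0,f_grip=110);hold(.1);st("grip")
for k in(.01,.02,.03,.044):
    move_l(SL+[0,0,.062]-rx*k,feed=.06);st(k)
E
```

```text
above t 20.11 p [ 0.6368 -0.1254  0.169 ] F [-0.   0.9  0.3] Fz' 0.2 op 0.0603 g 0.0 q6 -1.81
False
down t 21.16 p [ 0.6381 -0.1258  0.0632] F [ 0.   0.7 -0.1] Fz' -0.2 op 0.0599 g 0.0 q6 -1.81
grip t 21.65 p [ 0.6382 -0.1257  0.0633] F [0.2 0.9 5.7] Fz' 4.7 op 0.028 g 108.0 q6 -1.81
0.01 t 21.97 p [ 0.6296 -0.1251  0.0634] F [6.2 1.  1. ] Fz' -2.3 op 0.0278 g 108.3 q6 -1.81
0.02 t 22.28 p [ 0.6179 -0.1242  0.0633] F [-0.8  1.1  7.6] Fz' 6.8 op 0.0281 g 109.2 q6 -1.82
0.03 t 22.6 p [ 0.6081 -0.1236  0.0633] F [1.9 0.2 6.4] Fz' 4.6 op 0.0283 g 108.9 q6 -1.82
0.044 t 22.98 p [ 0.5925 -0.1221  0.062 ] F [-0.   0.3 -1.7] Fz' -1.5 op 0.0278 g 108.6 q6 -1.83
```

```bash
python3 - <<'E'
from h import *
np.set_printoptions(precision=4,suppress=True)
z=M[:,2];mouth=GRIP-z*.037;print("mouth",mouth)
move_l(SL+[0,0,.28]-rx*.05,feed=.2)
R=toolR(-z,-M[:,0])
print(np.round(inverse_kinematics(mouth+z*.13,rpy(R)),2))
movep(mouth+z*.13,rpy(R));hold(.2);st("pre");im,c=snap("w6")
E
```

```text
mouth [0.532  0.2906 0.208 ]
[ 0.43 -0.43  2.04 -0.09  1.01 -1.4 ]
pre t 25.95 p [0.4702 0.2719 0.3204] F [-0.   0.6 -2.2] Fz' -1.9 op 0.0278 g 108.3 q6 -1.4
```

View pics/w6.png

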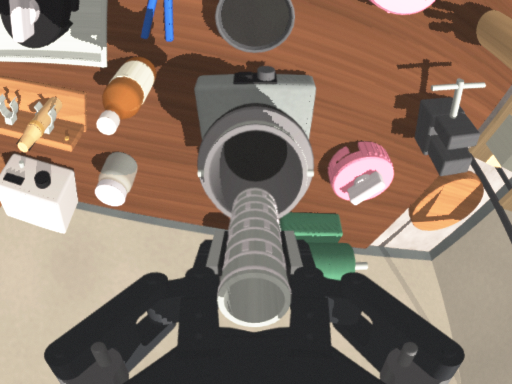

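The sleeve hangs in the grip with its foot (258,195) over the open well (256,165). I'll check its axis and the rim against the mouth frame from depth.

```bash
python3 - <<'E'
from h import *
np.set_printoptions(precision=4,suppress=True)
z=np.load("w6.npz");K,T,d=z["K"],z["T"],z["d"]
v,u=np.mgrid[:384,:512];a=np.stack([(u-K[0,2])/K[0,0],(v-K[1,2])/K[1,1]],-1);r=np.linalg.norm(a,axis=-1)
P=np.concatenate([a*(np.tan(r)/np.maximum(r,1e-9))[...,None],np.ones_like(d)[...,None]],-1)*d[...,None]
P=P@T[:3,:3].T+T[:3,3];q=(P-(GRIP-M[:,2]*.037))@M
b=q[100:225,190:320].reshape(-1,3);rr=np.hypot(b[:,0],b[:,1])
for lo in np.arange(-.02,.02,.004):
    k=b[(b[:,2]>lo)&(b[:,2]<lo+.004)&(rr>.03)&(rr<.06)]
    if len(k)>20:
        A=np.c_[2*k[:,:2],np.ones(len(k))];s=np.linalg.lstsq(A,(k[:,:2]**2).sum(1),rcond=None)[0]
        print(round(lo,3),len(k),"c",s[:2],"r",np.sqrt(s[2]+s[:2]@s[:2]),np.percentile(np.hypot(k[:,0]-s[0],k[:,1]-s[1]),[3,97]))
s=q[190:310,222:292].reshape(-1,3);s=s[(np.hypot(s[:,0],s[:,1])<.03)&(s[:,2]>.07)]
for lo in np.arange(.07,.20,.015):
    k=s[(s[:,2]>lo)&(s[:,2]<lo+.015)]
    if len(k)>20: print("sleeve",round(lo,3),len(k),"x",np.percentile(k[:,0],[2,98]),"y",np.percentile(k[:,1],[2,98]))
E
```

```text
-0.02 121 c [-0.0038  0.0002] r 0.04570429654914208 [0.0426 0.0475]
-0.016 139 c [-0.0042 -0.0003] r 0.04648809180558738 [0.0427 0.0553]
-0.012 231 c [-0.0043  0.0004] r 0.049178104163216246 [0.043  0.0576]
-0.008 202 c [-0.0036  0.0002] r 0.04563846247161374 [0.0415 0.0476]
-0.004 1177 c [-0.0006  0.0001] r 0.04663073903092577 [0.0435 0.0501]
0.0 530 c [-0.0002  0.0002] r 0.04724713074943859 [0.0449 0.0495]
sleeve 0.07 80 x [-0.0155 -0.0034] y [-0.0162  0.0119]
sleeve 0.085 359 x [-0.0159 -0.0047] y [-0.015   0.0132]
sleeve 0.1 401 x [-0.0159 -0.0061] y [-0.0145  0.0127]
sleeve 0.115 533 x [-0.0158 -0.0052] y [-0.0145  0.0125]
sleeve 0.13 906 x [-0.0158 -0.0062] y [-0.0163  0.0171]
sleeve 0.145 1685 x [-0.0155  0.0124] y [-0.015   0.0156]
sleeve 0.16 2317 x [-0.0156  0.0123] y [-0.0136  0.0147]
sleeve 0.175 985 x [-0.0156  0.0048] y [-0.0136  0.0136]
```

```bash
python3 - <<'E'
from h import *
z=M[:,2];m=GRIP-z*.037
move_l(m+z*.05,feed=.12);st("in")
print(move_l(m-z*.043,feed=.08,max_force=8));st("deep");print((np.array(observe()["eef_pos"])-m)@M)
E
```

```text
in t 26.82 p [0.5083 0.2838 0.252 ] F [ 1.2 -0.5 -1.6] Fz' -1.9 op 0.0285 g 108.3 q6 -1.4
False
deep t 28.12 p [0.553  0.2967 0.1715] F [-0.6  0.2 -1.8] Fz' -1.3 op 0.0281 g 108.3 q6 -1.39
[ 0.00062463  0.00010554 -0.04248017]
```

```bash
python3 - <<'E'
from h import *
z=M[:,2];m=GRIP-z*.037
print(move_l(m-z*.056,feed=.04,max_force=6));st("deeper")
gripper_to(.044,f_grip=20);hold(.3);st("rel")
move_l(m+z*.13,feed=.15);st("out");hold(.3);im,c=snap("w7")
movep(m+z*.13+np.array([-.06,-.1,.08]),rpy(toolR(-z,-M[:,0])));hold(.2);st("away")
t,d=get_image("top");s,_=get_image("scene")
cv2.imwrite("pics/final.png",np.hstack([cv2.resize(k,(400,300),interpolation=3) for k in(im,s)])[:,:,::-1])
t0=load("top0.npz")[0];df=(cv2.absdiff(t0,t).max(-1)>60)
cv2.imwrite("pics/topf.png",np.hstack([t,cv2.cvtColor((df*255).astype(np.uint8),8)])[:,:,::-1])
E
python3 -c "
import cv2,numpy as np
a=cv2.imread('pics/final.png');b=cv2.imread('pics/topf.png')
cv2.imwrite('pics/final2.png',np.vstack([a,cv2.resize(b,(800,300),interpolation=3)]))"
```

```text
True
deeper t 28.36 p [0.5554 0.2975 0.169 ] F [-3.7 -1.6  5.6] Fz' 6.9 op 0.0277 g 110.5 q6 -1.39
rel t 29.04 p [0.555  0.2973 0.1703] F [-14.4  -6.6  15.2] Fz' 21.0 op 0.0436 g 20.3 q6 -1.39
out t 30.38 p [0.4694 0.2725 0.3193] F [ 0.  -0.6 -0.8] Fz' -0.6 op 0.0441 g 0.0 q6 -1.4
away t 31.55 p [0.4095 0.1733 0.3985] F [0.1 0.4 0.7] Fz' 0.5 op 0.0444 g 0.0 q6 -1.67
```

View pics/final2.png

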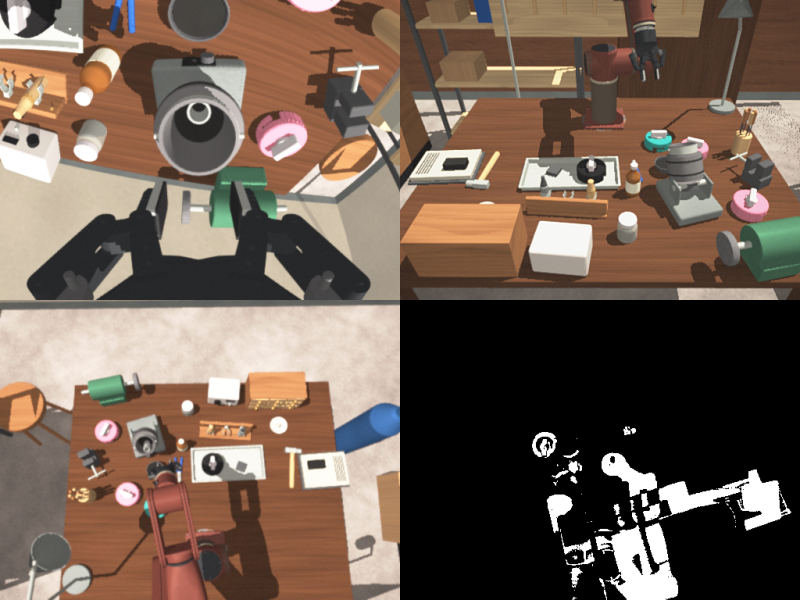

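The sleeve's rim shows inside the well at (200,112). The cap lies flat, bar up, in the tray at (592,168), and the bystanders are where they were; the difference picture shows changes only at the barrel, sleeve, cap, arm and shadows.

```bash
python3 -c "
from plant import *
print(job_done())"
```

```text
the job is handed in; nothing more can be done
None
```

The job is handed in at about 32 s of the 64 s allowed: the cap lies flat, grip bar up, on the tray floor clear of the block; the sleeve was pulled out level through the clip's open front and lies inside the barrel; the final pictures show nothing else moved.

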